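Load the slide shaker from the drip rack and set it running

ROBOT

A 7-joint arm with a two-finger parallel gripper is mounted at the origin on a cart in front of the work surface, level with it; the furniture and walls round the work are solid. World frame = base frame: x ahead of the robot, y to its left, z up, the work surface at z = 0. Lengths are in mm, angles in rad, forces in N, time in s.
With the tool pointing down it reaches from about 400 to 750 mm from the base axis. Payload 19.5 kg.
Tool frame: the origin (TCP) lies midway between the tips of the shut fingers; the grasp point (between the pads) lies 19 mm behind it; z points along the fingers, y is the line along which they close (so a half turn about z gives the same grasp; the last joint's range is limited). The gripper opens to 85 mm and grips with 20 to 120 N. Pads are 22 mm wide; open, the fingers measure 114 mm over their backs; the gripper's body (76 mm by 85 mm) begins 54 mm behind the grasp point. The pads swing forward as they close: fully open they stand 13 mm farther back than shut.
Start: joints at [1.228, 0.707, -0.028, 1.485, 0.022, 0.951, -0.075], TCP at [170.356, -549.157, 231.268] pointing down, gripper open.
Joint ranges: [-2.71, 2.71], [-0.32, 2.16], [-1.57, 1.52], [0, 2.45], [-1.46, 4.6], [0, 2.02], [-2.83, 2.83]. Speed limits (rad/s): [1.89, 1.89, 2.57, 2.57, 3.01, 3.01, 3.01].

INTERFACE

Orientations are given as a unit quaternion [x, y, z, w].
In Python, from bench import get_obs, optics, finish_job gives the robot as it stands.
- The arm moves only by the shell command python3 -m jog 'ROWS' [FORCE]. ROWS is JSON, a list that holds one entry, the list of rows, each a list of 7 numbers: the shift along the tool's x, y, z in mm, then the turn, a rotation vector about the tool's x, y, z in rad, then the opening, from 0 (shut) to 1 (fully open). A call has 1 to 12 rows; each row is the pose to reach, as a shift and turn from the pose commanded when the call began, along the tool's axes at that moment; what a row does not reach only later rows make up. A row lasts 1/12 s, in which the tool goes at most 41.7 mm and 7.16 degrees, less where a joint would pass 70% of its speed; a pose out of reach is approached as far as the arm can. A call with a gripper value outside its range is refused whole. The fingers move at their own pace and stop on an object; FORCE is the grip in N (left out, the last holds). Time passes only in rows, so rows that repeat a pose let the fingers close. It gives the time, the measured TCP pose, the force, the opening and the grip force at its end, in the units of the state.
- get_obs(): the state, without advancing time (a new reading comes with each control period).
- optics.snapshot(name): name is "scene" or "top" or "wrist"; returns a dict with "pixels" (480x640x3 uint8, red, green, blue), "mtx" (3x3 intrinsics, pixels), "rvec" (rotation vector, rad) and "tvec" (3), from world to camera coordinates, as OpenCV has them; the wrist camera has in their place "tool_from_camera" (4x4, takes a point from camera to tool coordinates, whose origin is the TCP and whose axes are the flange's). Camera axes: x right, y down, z forward; pixel columns grow to the right and rows downward; lengths in mm; the calibration is good to about 2 mm. A picture is of the moment at which its call begins: read the wrist's pose just before it. There is no depth.
- finish_job(): hands the job in; it is judged then, once.
The state is a dict: "clock": time; "joint_positions": joint angles; "joint_velocities": joint speeds; "joint_efforts": joint torques, N m; "ee_pos": TCP position; "tcp_rot": TCP orientation; "force": force on the tool from outside, world axes, zero at the start; "torque": the same for the moment, N m; "grip_width": opening from 0.0 (shut) to 1.0 (fully open); "gripper_force": force on a finger pad.
Only numpy, scipy, OpenCV 4.12 (cv2) and the standard library are available. Lean on these libraries where they do the work, as an engineer would, in place of code of your own. Each camera call takes 0.05 s, during which the arm holds its last target. There are 200 camera calls.

TASK

Throw the lever on the shaker's selector box out of park into the notch with the yellow mark (load), then lift every slide carrier up and off its peg on the drip rack and stand them all upright on the shaker's black platform, inside the rim. When they are all on, throw the lever into the notch with the green mark (run) and leave it there; leave the bench timer where it stands.

Things in the scene. Friction and masses are not known exactly. Their poses are not given: they have to be found in the camera images.
- lever (a joint): lever of the shaker's grey selector box, on an upright axis at pivot; 0 in the unmarked park notch where it starts, growing anticlockwise from above. Sprung detents at 0, 0.524, 1.047 and 1.571 rad: to cross from one to the next takes up to about 10 N at the knob; let go within 0.12 rad of a notch it snaps in by itself. Stops just past the end notches
- knob (a point): middle of the lever's upright round black knob, 20 mm across, 50 mm tall (25 mm above and below this point); 55 mm from the lever's axis, 189 mm above the worktop; it swings in a level arc about pivot
- pivot (a point): point on the lever's turning axis, on the grey selector box, 144 mm above the worktop
- pointer (a point): point just ahead of the lever's red tip, 74 mm from the lever's axis; in a marked notch it lies over the middle of that notch's colour mark
- mark_yellow: yellow disc, 17 mm across, 2 mm thick, fixed on the selector box (96 x 132 mm, top 140 mm above the worktop) at the load notch, 74 mm from the lever's axis; which of the three notches after park it marks changes from start to start; origin under its middle
- mark_green: green disc of the same kind, at the run notch
- mark_red: red disc of the same kind, at a notch that this job does not use
- platform (a point): middle of the shaker's flat black platform, 35 mm above the worktop; clear inside the rim for 208 mm along its x and 78 mm along its y, z up: one row of four carriers with their tabs in line; the aluminium rim stands 11 mm above it. The shaker is fixed
- drip_rack: fixed rack, origin under its base (75 x 220 mm). Four flat pegs 12 mm wide point along its -x at y = -75, -25, 25, 75 mm; their tops are 125 mm and undersides 117 mm above the worktop; they end in a lip that rises 10 mm above the peg, outer face at x = -32 mm. The bar behind them (x = 10 to 22 mm) is 126 mm high; nothing of it is higher than the lips
- grip1 (a point): slide carrier (None if absent; 3 or 4 are there), 116 mm tall, 0.13 kg: white box 40 (x) x 40 (y) x 30 mm tall, two blue uprights with a window 26 wide x 40 mm high, crossbar 10 mm thick with underside 70 mm above the foot, blue grip tab 22 (x) x 12 (y) x 36 mm tall. This point: middle of the tab, 98 mm above the foot; z up
- grip2 (a point): a like carrier (None if absent). The carriers hang by their crossbars on the pegs, one to a peg, the peg running through the window along the carrier's y, the crossbar about 10 mm in front of the rack's origin and 16 mm behind the lip; tabs stand free above the pegs. Most of the weight is in the box at the foot
- grip3 (a point): another such carrier (None if absent)
- grip4 (a point): another such carrier (None if absent)
- timer: bystander: grey bench timer 62 x 68 x 20 mm, loose, origin under its middle
Mind the look-alikes: they are no part of the job. Leave any red or turquoise look-alike of the part that bears grip3 alone.

How it is judged (in metres and radians):
On the way, in this order (a step that is already met when the one before it is completed fails the run):
1. the lever rests in the notch with the yellow mark (horizontal distance between pointer and mark_yellow below 0.008 m), for 0.3 s.
2. with the lever still in the yellow notch, every carrier stands upright on the platform inside the rim (horizontal distance between pointer and mark_yellow below 0.008 m and x of grip1 in the frame of platform between -0.089 and 0.089 m and y of grip1 in the frame of platform between -0.024 and 0.024 m and z of grip1 in the frame of platform between 0.092 and 0.104 m and angle between each of grip1, grip2, grip3, grip4's own z axis and vertical below 0.12 rad and x of grip2 in the frame of platform between -0.089 and 0.089 m and y of grip2 in the frame of platform between -0.024 and 0.024 m and z of grip2 in the frame of platform between 0.092 and 0.104 m and x of grip3 in the frame of platform between -0.089 and 0.089 m and y of grip3 in the frame of platform between -0.024 and 0.024 m and z of grip3 in the frame of platform between 0.092 and 0.104 m and x of grip4 in the frame of platform between -0.089 and 0.089 m and y of grip4 in the frame of platform between -0.024 and 0.024 m and z of grip4 in the frame of platform between 0.092 and 0.104 m), for 0.3 s.
3. with the carriers still standing there, the lever rests in the notch with the green mark (horizontal distance between pointer and mark_green below 0.008 m and x of grip1 in the frame of platform between -0.089 and 0.089 m and y of grip1 in the frame of platform between -0.024 and 0.024 m and z of grip1 in the frame of platform between 0.092 and 0.104 m and angle between each of grip1, grip2, grip3, grip4's own z axis and vertical below 0.12 rad and x of grip2 in the frame of platform between -0.089 and 0.089 m and y of grip2 in the frame of platform between -0.024 and 0.024 m and z of grip2 in the frame of platform between 0.092 and 0.104 m and x of grip3 in the frame of platform between -0.089 and 0.089 m and y of grip3 in the frame of platform between -0.024 and 0.024 m and z of grip3 in the frame of platform between 0.092 and 0.104 m and x of grip4 in the frame of platform between -0.089 and 0.089 m and y of grip4 in the frame of platform between -0.024 and 0.024 m and z of grip4 in the frame of platform between 0.092 and 0.104 m), for 0.3 s.
At the end, for the whole second after the job is handed in: The lever is at rest in the green notch (its pointer within 8 mm of the middle of the green mark) and every carrier that is there stands upright (within 0.12 rad) on the platform inside the rim, its underside on the platform within 6 mm (all of step 3 and velocity of joint lever below 0.05 rad/s); the robot touches nothing.
It fails at once if the timer is shoved more than 4 cm (distance of timer from where it was at the start of the episode above 0.04 m).
Of carrier1, carrier2, carrier3, carrier4 only 3 to 4 are there at a start; the rules pass over those that are not, and their reading is None.
At some moment in a run one of carrier1, carrier2, carrier3, carrier4 may be knocked a few centimetres aside while the robot is not near it.
Once in a run the grip may slacken for a moment while it holds something.
It also fails if it takes over 210 s, if anything falls off the work surface, if the arm or the gripper's body presses on something with over 40 N, if the wrist force passes 120 N, or if a joint passes its speed limit or range.

## Working session

There is one attempt and no reset: what is moved stays moved. The work goes in short steps, Python scripts to look and compute and a shell command to move; the robot and the scene stay as the last step left them, time stands still between calls to the robot, and variables do not carry over. Pictures are saved under pics/ and viewed, at most 14 in all, crops included, and the job is handed in when it is done.

```bash
mkdir -p pics; ls; python3 - <<'E'
from bench import get_obs, optics
import cv2
print(get_obs())
for n in ("scene","top"):
    s=optics.snapshot(n); cv2.imwrite(f"pics/{n}0.png",s["pixels"][:,:,::-1]); print(n,s["mtx"],s["rvec"],s["tvec"])
s=optics.snapshot("wrist");print(s["tool_from_camera"],s["mtx"])
E
```

```text
pics
{'clock': 0.0, 'joint_positions': array([ 1.22832961,  0.70712913, -0.02760967,  1.48500137,  0.02200736,
        0.95085435, -0.07548919]), 'joint_velocities': array([-0.00015121, -0.00042653,  0.00054618, -0.00224455,  0.00010232,
       -0.0014614 , -0.00113102]), 'joint_efforts': array([-1.60593104e-04, -8.83204651e+01,  1.23450950e+00, -2.36167538e+01,
        1.69001642e-02,  6.49918235e-03,  1.27476114e-04]), 'ee_pos': array([ 170.26422684, -548.94617239,  230.81195323]), 'tcp_rot': array([ 9.88712847e-01,  1.49821928e-01, -1.03520575e-04, -5.34818995e-04]), 'force': array([ 0.40299508,  0.51637726, -0.91571011]), 'torque': array([-0.00325762,  0.02618995, -0.02570885]), 'gripper_force': 0.0, 'grip_width': 1.0026610039399118}
scene [[465.97645841   0.         318.88995134]
 [  0.         465.97645841 238.54411214]
 [  0.           0.           1.        ]] [ 2.25714607 -1.02257255  0.35394393] [-167.87730593  530.42621067  869.88602407]
top [[615.39494014   0.         327.28471382]
 [  0.         615.39494014 241.35070457]
 [  0.           0.           1.        ]] [ 2.16060536 -2.12256965  0.18801381] [ 254.31041305  550.48871786 1779.73452689]
[[ 8.29573626e-04 -9.55463390e-01 -2.95108492e-01  7.56949146e+01]
 [ 9.99999653e-01  8.16927278e-04  1.66139683e-04 -2.52264544e-01]
 [ 8.23417930e-05 -2.95108528e-01  9.55463736e-01 -1.44002060e+02]
 [ 0.00000000e+00  0.00000000e+00  0.00000000e+00  1.00000000e+00]] [[385.70139594   0.         321.91689263]
 [  0.         385.70139594 237.38747675]
 [  0.           0.           1.        ]]
```

View pics/scene0.png

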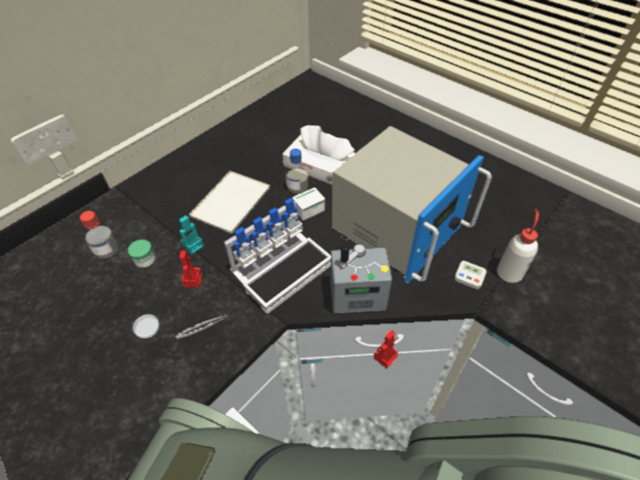

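View pics/top0.png

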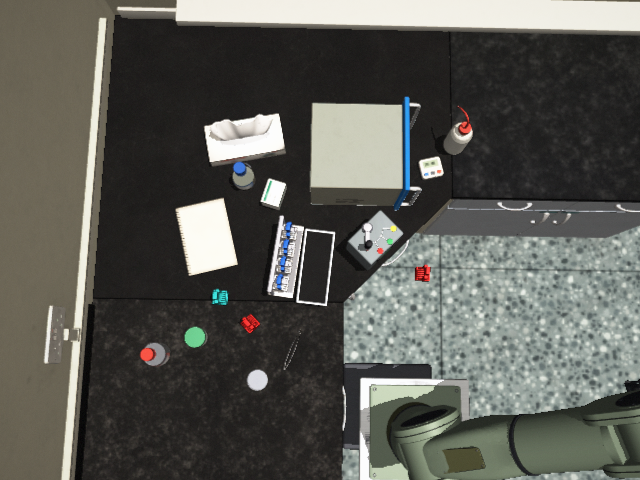

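The scene picture shows the rack with blue tabs near (265,235), the platform tray (280,270) and the selector box with lever (345,255). In the top view, the rack is at (285,257), the platform at (317,265), the box at (377,238) and the timer at (431,167). I'll enlarge both views.

```bash
python3 - <<'E'
import cv2
a=cv2.imread("pics/top0.png")[200:320,255:415]; cv2.imwrite("pics/topc.png",cv2.resize(a,None,fx=5,fy=5,interpolation=cv2.INTER_CUBIC))
a=cv2.imread("pics/scene0.png")[190:320,220:400]; cv2.imwrite("pics/scenec.png",cv2.resize(a,None,fx=4.4,fy=4.4,interpolation=cv2.INTER_CUBIC))
E
```

```text
(no output)
```

View pics/topc.png

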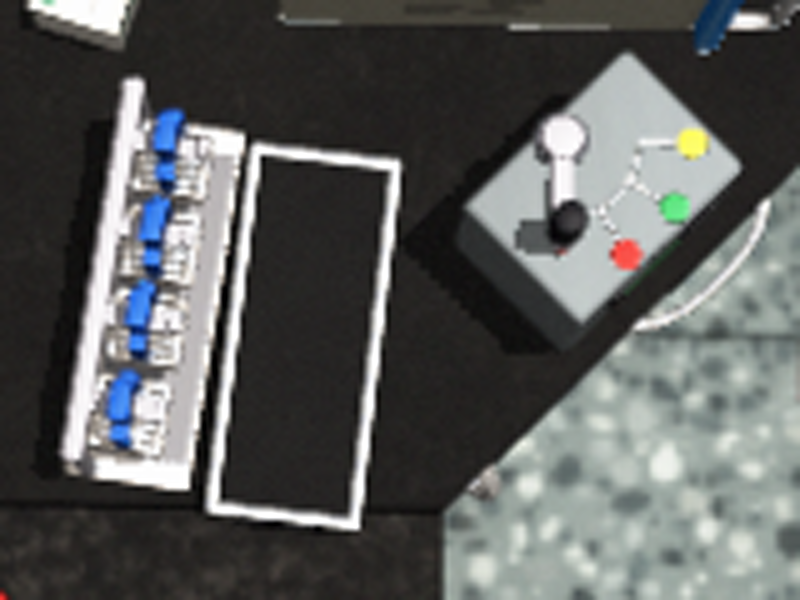

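View pics/scenec.png

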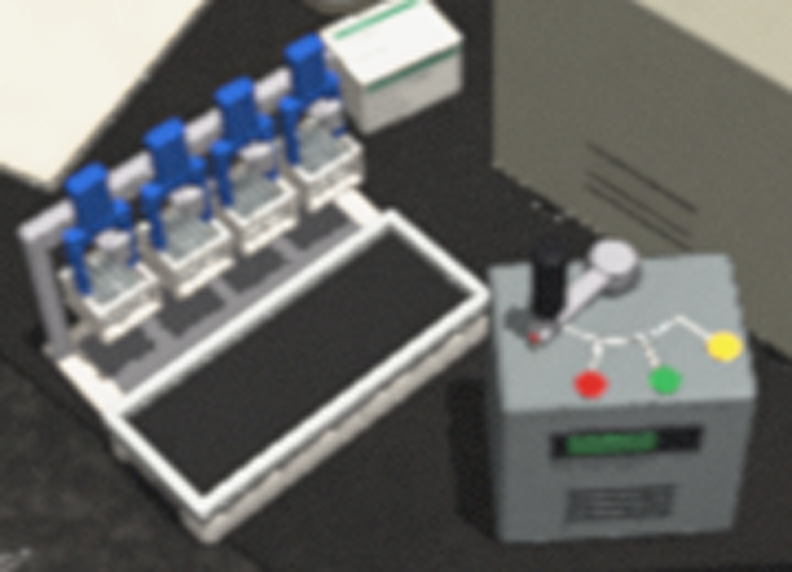

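The crops show four carriers and an empty platform. The lever is in park, with the notches in the order red, green, yellow going anticlockwise. Next I'll compute positions.

```bash
cat > h.py <<'E'
import numpy as np, cv2
from scipy.spatial.transform import Rotation as R
from bench import get_obs, optics
K={'top':np.array([[615.39494,0,327.28471],[0,615.39494,241.3507],[0,0,1]]),'scene':np.array([[465.97646,0,318.88995],[0,465.97646,238.54411],[0,0,1]])}
RT={'top':([2.16060536,-2.12256965,0.18801381],[254.31041305,550.48871786,1779.73452689]),'scene':([2.25714607,-1.02257255,0.35394393],[-167.87730593,530.42621067,869.88602407])}
KW=np.array([[385.7014,0,321.91689],[0,385.7014,237.38748],[0,0,1]])
TC=np.array([[8.29573626e-04,-9.55463390e-01,-2.95108492e-01,75.6949146],[9.99999653e-01,8.16927278e-04,1.66139683e-04,-.252264544],[8.23417930e-05,-2.95108528e-01,9.55463736e-01,-144.00206],[0,0,0,1]])
def ray(K,Rcw,c,uv,z):
    d=Rcw@np.linalg.inv(K)@np.array([uv[0],uv[1],1.]); return c+d*(z-c[2])/d[2]
def bp(cam,uv,z):
    r,t=RT[cam]; Rm=R.from_rotvec(r).as_matrix(); return ray(K[cam],Rm.T,-Rm.T@np.array(t),uv,z)
def topc(u,v,z): return bp('top',(255+(u+.5)/5-.5,200+(v+.5)/5-.5),z)
def scc(u,v,z): return bp('scene',(220+(u+.5)/4.4-.5,190+(v+.5)/4.4-.5),z)
def bpw(o,uv,z):
    T=np.eye(4);T[:3,:3]=R.from_quat(o['tcp_rot']).as_matrix();T[:3,3]=o['ee_pos'];C=T@TC
    return ray(KW,C[:3,:3],C[:3,3],uv,z)
def tooldelta(target,yaw_dir=None):
    """target TCP world -> shift in current tool axes; yaw_dir: world xy direction wanted for tool y (mod 180)"""
    o=get_obs();Rm=R.from_quat(o['tcp_rot']).as_matrix()
    out=np.round(Rm.T@(np.array(target)-o['ee_pos']),1)
    if yaw_dir is not None:
        ty=Rm[:2,1]; a=np.arctan2(*yaw_dir[::-1])-np.arctan2(ty[1],ty[0]); a=(a+np.pi/2)%np.pi-np.pi/2
        return out,'turn about tool z',round(-a,3)
    return out
E
python3 - <<'E'
from h import *
np.set_printoptions(precision=1,suppress=True)
print("rim top",[topc(*p,46) for p in[(255,148),(397,165),(355,522),(212,508)]])
print("rim sc",[scc(*p,46) for p in[(390,215),(487,292),(203,508),(115,408)]])
for n,a,b in(("yel",(692,143),(724,347)),("grn",(676,207),(665,380)),("red",(627,254),(590,384))): print(n,topc(*a,142),scc(*b,142))
print("hub",topc(562,137,165),scc(612,257,165))
print("knobtop",topc(569,218,214),scc(549,246,214))
print("tabtops",[topc(*p,171) for p in[(172,117),(157,203),(144,288),(126,378)]])
print("tabtops sc",[scc(*p,171) for p in[(305,42),(236,87),(165,127),(88,174)]])
print("timer",bp('top',(431,167),20), "boxcorners",[topc(*p,140) for p in[(628,52),(742,165),(582,325),(464,208)]])
print("rackbase",[topc(*p,10) for p in[(245,130),(190,490)]],"box",bp('top',(274,193),30))
for p in [(311,102),(311,204),(405,205),(397,208)]: print("cent",bp('top',p,180))
print(R.from_quat(get_obs()['tcp_rot']).as_matrix())
E
```

```text
rim top [array([580.8, 329. ,  46. ]), array([572.1, 244.6,  46. ]), array([360.7, 265.9,  46. ]), array([367.3, 349.2,  46. ])]
rim sc [array([580.6, 327.4,  46. ]), array([574.3, 244. ,  46. ]), array([359.7, 264. ,  46. ]), array([373.1, 349.1,  46. ])]
yel [570.6  80.8 142. ] [570.8  79.4 142. ]
grn [533.9  89.8 142. ] [534.1  89.7 142. ]
red [506.8 117.3 142. ] [506.9 117.2 142. ]
hub [568.3 155.8 165. ] [564.5 150.  165. ]
knobtop [514.8 155.5 214. ] [517.  155.5 214. ]
tabtops [array([574.2, 372. , 171. ]), array([525.9, 379. , 171. ]), array([478.6, 384.8, 171. ]), array([428.9, 393.2, 171. ])]
tabtops sc [array([569.3, 377.6, 171. ]), array([518.5, 382.4, 171. ]), array([471.4, 390.5, 171. ]), array([420.2, 397.1, 171. ])]
timer [786.9 -50.6  20. ] boxcorners [array([622.7, 116.8, 140. ]), array([558.9,  52.4, 140. ]), array([466.6, 142.1, 140. ]), array([531.4, 208.7, 140. ])]
rackbase [array([598.4, 336.2,  10. ]), array([380.1, 363.9,  10. ])] box [693.  427.3  30. ]
cent [923.8 318.5 180. ]
cent [627.1 312.2 180. ]
cent [629.4  52.  180. ]
cent [620.5  74.2 180. ]
[[ 1.   0.3 -0. ]
 [ 0.3 -1.   0. ]
 [ 0.  -0.  -1. ]]
```

```bash
python3 - <<'E'
from h import *
np.set_printoptions(precision=1,suppress=True)
def P(c):
    r,t=RT[c]; return K[c]@np.c_[R.from_rotvec(r).as_matrix(),t]
X=cv2.triangulatePoints(P('top'),P('scene'),np.array([[311.,405],[204,205]]),np.array([[333.,412],[181,211]]));print(X[:3]/X[3])
print(tooldelta((480,-220,330),(0,1)),tooldelta((514,155,300),(0,1)))
E
```

```text
[[623.7 603. ]
 [304.2  66.1]
 [234.2 314.3]]
(array([ 393.3, -222.5,  -98.9]), 'turn about tool z', np.float64(0.301)) (array([ 536.9, -570.6,  -68.6]), 'turn about tool z', np.float64(0.301))
```

```bash
r='[393,-222,-99,0,0,0.301,0.5]'; python3 -m jog '[[[393,-222,-99,0,0,0.301,0.5],[393,-222,-99,0,0,0.301,0.5],[393,-222,-99,0,0,0.301,0.5],[393,-222,-99,0,0,0.301,0.5],[393,-222,-99,0,0,0.301,0.5],[393,-222,-99,0,0,0.301,0.5],[393,-222,-99,0,0,0.301,0.5],[393,-222,-99,0,0,0.301,0.5],[393,-222,-99,0,0,0.301,0.5],[393,-222,-99,0,0,0.301,0.5],[393,-222,-99,0,0,0.301,0.5],[393,-222,-99,0,0,0.301,0.5]]]' 30
python3 - <<'E'
from h import *
np.set_printoptions(precision=1,suppress=True)
for z in (230,250,270,290): print(z,[bp('scene',p,z)[:2] for p in[(333,181),(412,211)]],[bp('top',p,z)[:2] for p in[(311,204),(400,205)]])
print(tooldelta((514,155,300),(0,1)))
E
```

```text
clock: 1.15
ee_pos: [484.4, -214.6, 331.0]
tcp_rot: [1.0, 0.004, 0.001, -0.001]
force: [-0.2, 0.7, -1.3]
grip_width: 0.497
gripper_force: 0.0
230 [array([643.7, 296.2]), array([685.3,  95.8])] [array([615.7, 311.4]), array([617.7,  72.4])]
250 [array([627.2, 282.4]), array([667.8,  87.2])] [array([611.2, 311. ]), array([613.1,  75. ])]
270 [array([610.8, 268.7]), array([650.3,  78.7])] [array([606.7, 310.7]), array([608.6,  77.6])]
290 [array([594.4, 255. ]), array([632.8,  70.1])] [array([602.1, 310.3]), array([604. ,  80.3])]
(array([  32.4, -369.2,   32. ]), 'turn about tool z', np.float64(0.008))
```

```bash
python3 - <<'E'
from h import *
np.set_printoptions(precision=1,suppress=True)
a=cv2.imread("pics/top0.png").astype(int)
print(a[180:212,350].mean(1)); print(bp('top',(350,204),0),bp('top',(400,208),200))
for z in (160,180,200,220,240): print(z,[bp('scene',p,z)[:2] for p in[(333,181),(412,211)]])
E
python3 -m jog '[[[32,-369,33,0,0,0,0.5],[32,-369,33,0,0,0,0.5],[32,-369,33,0,0,0,0.5],[32,-369,33,0,0,0,0.5],[32,-369,33,0,0,0,0.5],[32,-369,33,0,0,0,0.5],[32,-369,33,0,0,0,0.5],[32,-369,33,0,0,0,0.5],[32,-369,33,0,0,0,0.5],[32,-369,33,0,0,0,0.5],[32,-369,33,0,0,0,0.5]]]' 30
```

```text
[198.7 198.7 199.3 201.3 198.3 200.3 198.  174.3  75.   67.3  66.   66.
  65.7  66.3  67.3  65.7  66.   66.7  62.3  51.7  61.   58.3  50.3  63.7
  62.   31.3  30.7  28.7  30.3  31.   32.3  33.7]
[670.4 195.9   0. ] [616.2  68.5 200. ]
160 [array([701.1, 344.2]), array([746.5, 125.8])]
180 [array([684.7, 330.5]), array([729. , 117.2])]
200 [array([668.3, 316.8]), array([711.5, 108.6])]
220 [array([651.9, 303. ]), array([694. , 100.1])]
240 [array([635.5, 289.3]), array([676.5,  91.5])]
clock: 2.07
ee_pos: [511.6, 150.1, 296.7]
tcp_rot: [1.0, 0.002, -0.001, -0.0]
force: [0.3, -1.3, 0.8]
grip_width: 0.501
gripper_force: 0.0
```

```bash
python3 -m jog '[[[3,-4,30,0,0,0,0.7],[3,-4,60,0,0,0,0.7],[3,-4,90,0,0,0,0.7],[3,-4,120,0,0,0,0.7],[3,-4,120,0,0,0,0.7],[3,-4,120,0,0,0,0],[3,-4,120,0,0,0,0],[3,-4,120,0,0,0,0],[3,-4,120,0,0,0,0],[3,-4,120,0,0,0,0],[3,-4,120,0,0,0,0]]]' 40
python3 - <<'E'
from h import *
o=get_obs(); print(o['ee_pos'],o['force'],o['grip_width'])
s=optics.snapshot("wrist"); cv2.imwrite("pics/w1.png",s["pixels"][:,:,::-1])
E
```

```text
clock: 2.98
ee_pos: [515.7, 152.9, 179.2]
tcp_rot: [1.0, -0.0, 0.001, -0.001]
force: [-2.2, 3.7, 10.9]
grip_width: 0.223
gripper_force: 38.7
[515.7021877  152.94591051 179.19313793] [-2.17001937  3.67872644 10.89319979] 0.22259575024281822
```

View pics/w1.png

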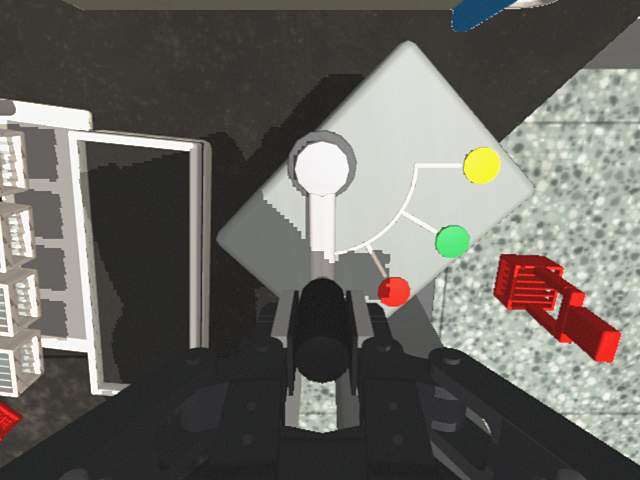

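The lever is gripped. The wrist view shows hub at (322,168), yellow (482,165), green (453,241) and red (394,291). I'll swing it 90° anticlockwise.

```bash
python3 -m jog '[[[0.4,6.7,0,0,0,-0.122,0],[1.6,13.3,0,0,0,-0.244,0],[3.7,19.7,0,0,0,-0.367,0],[6.4,25.8,0,0,0,-0.489,0],[9.9,31.5,0,0,0,-0.611,0],[14.1,36.8,0,0,0,-0.733,0],[18.9,41.5,0,0,0,-0.855,0],[24.2,45.6,0,0,0,-0.977,0],[30,49,0,0,0,-1.1,0],[36.2,51.7,0,0,0,-1.222,0],[42.6,53.6,0,0,0,-1.344,0],[49.3,54.7,0,0,0,-1.466,0]]]' 40
python3 -m jog '[[[0.3,5.8,0,0,0,-0.105,0],[0.3,5.8,0,0,0,-0.105,0],[0.3,5.8,0,0,0,-0.105,0.6],[0.3,5.8,0,0,0,-0.105,0.6],[0.3,5.8,0,0,0,-0.105,0.6],[0.3,5.8,0,0,0,-0.105,0.6],[0.3,5.8,0,0,0,-0.105,0.6],[0.3,5.8,-40,0,0,-0.105,0.6],[0.3,5.8,-80,0,0,-0.105,0.6],[0.3,5.8,-120,0,0,-0.105,0.6],[0.3,5.8,-120,0,0,-0.105,0.6]]]' 40
python3 - <<'E'
from h import *
s=optics.snapshot("top"); a=s["pixels"][200:320,255:415,::-1]; cv2.imwrite("pics/topc2.png",cv2.resize(a,None,fx=5,fy=5,interpolation=cv2.INTER_CUBIC))
print(tooldelta((425,300,300),(0,1)))
E
```

```text
clock: 4.03
ee_pos: [564.8, 99.1, 179.4]
tcp_rot: [0.741, 0.672, 0.002, -0.0]
force: [-7.2, 12.4, 10.6]
grip_width: 0.222
gripper_force: 43.4
clock: 4.95
ee_pos: [571.7, 98.0, 304.2]
tcp_rot: [0.707, 0.707, 0.004, 0.002]
force: [-0.8, 0.3, 0.3]
grip_width: 0.6
gripper_force: 0.0
(array([ 2.024e+02, -1.461e+02,  2.000e-01]), 'turn about tool z', np.float64(1.57))
```

View pics/topc2.png

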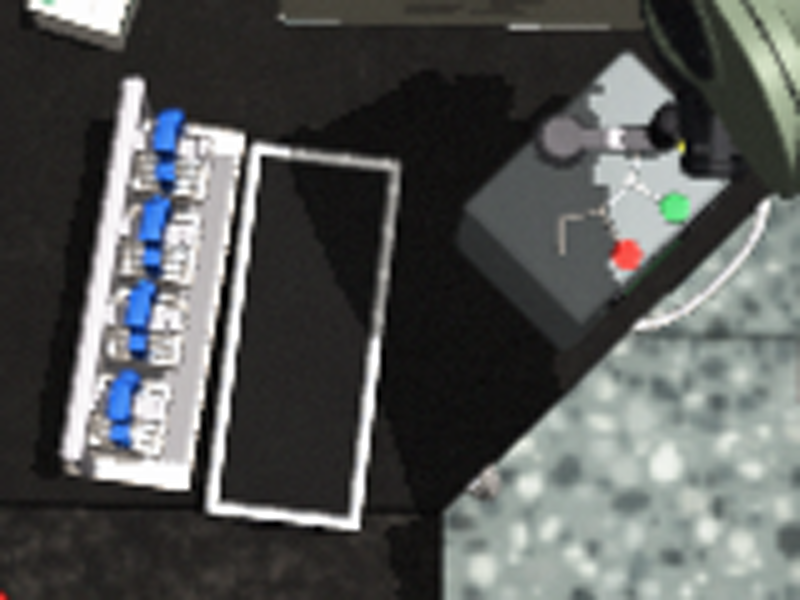

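The lever now lies along the yellow mark (pointer at about (690,143)), and all four carriers are still hanging. Next I'll move the wrist over the rack.

```bash
python3 - <<'E'
from h import *
print(tooldelta((480,350,320),(0.1305,0.9914)),get_obs()['joint_positions'].round(2))
E
```

```text
(array([252.4, -91. , -19.5]), 'turn about tool z', np.float64(-1.44)) [-0.01  0.67 -0.44  1.35  0.29  1.19 -0.48]
```

```bash
python3 -m jog '[[[250,-91,-20,0,0,1.5,0.5],[250,-91,-20,0,0,1.5,0.5],[250,-91,-20,0,0,1.5,0.5],[250,-91,-20,0,0,1.5,0.5],[250,-91,-20,0,0,1.5,0.5],[250,-91,-20,0,0,1.5,0.5],[250,-91,-20,0,0,1.5,0.5],[250,-91,-20,0,0,1.5,0.5],[250,-91,-20,0,0,1.5,0.5],[250,-91,-20,0,0,1.5,0.5],[250,-91,-20,0,0,1.5,0.5],[250,-91,-20,0,0,1.5,0.5]]]' 60
python3 -m jog '[[[0,0,0,0,0,0.101,0.5],[0,0,0,0,0,0.201,0.5],[0,0,0,0,0,0.201,0.5],[0,0,0,0,0,0.201,0.5]]]'
python3 - <<'E'
from h import *
o=get_obs(); print(o['joint_positions'].round(2),o['ee_pos'])
import pickle; pickle.dump(o,open('o2.pkl','wb'))
s=optics.snapshot("wrist"); cv2.imwrite("pics/w2.png",s["pixels"][:,:,::-1])
E
```

```text
clock: 6.0
ee_pos: [479.0, 347.1, 316.8]
tcp_rot: [0.999, 0.033, -0.0, 0.0]
force: [0.3, 0.7, -0.0]
grip_width: 0.501
gripper_force: 0.0
clock: 6.33
ee_pos: [479.0, 347.2, 316.9]
tcp_rot: [0.998, -0.063, -0.0, 0.0]
force: [0.5, 0.7, 0.3]
grip_width: 0.5
gripper_force: 0.0
[-0.71  0.66  0.05  1.26 -0.04  1.22 -2.35] [478.97215263 347.24947339 316.88917393]
```

View pics/w2.png

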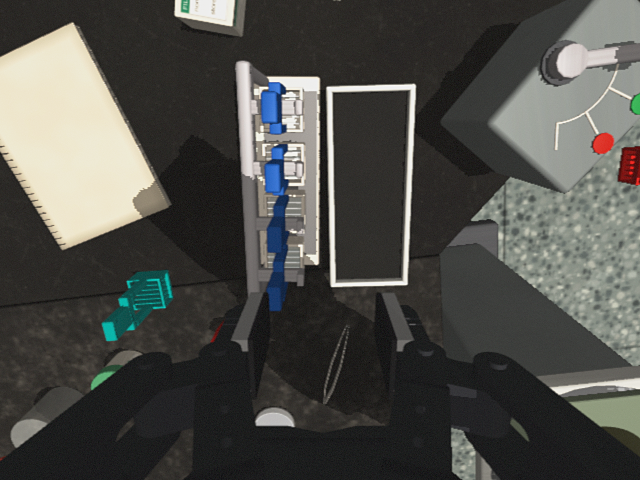

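The wrist picture shows blue tabs at (272,105), (274,175), (276,235) and (277,290), and an empty platform at x 330–412. The lever lies toward yellow. I'll fit the rack pose to the blue masks of all three cameras.

```bash
cat > fit.py <<'E'
from h import *
import pickle
from scipy.optimize import minimize
o=pickle.load(open('o2.pkl','rb'))
T=np.eye(4);T[:3,:3]=R.from_quat(o['tcp_rot']).as_matrix();T[:3,3]=o['ee_pos'];C=np.linalg.inv(T@TC)
views=[]
for f,Kx,M in[('pics/w2.png',KW,C[:3])]+[(f'pics/{n}0.png',K[n],np.c_[R.from_rotvec(RT[n][0]).as_matrix(),RT[n][1]]) for n in('top','scene')]:
    im=cv2.cvtColor(cv2.imread(f),cv2.COLOR_BGR2HSV); m=cv2.inRange(im,(105,150,40),(125,255,255))
    views.append((f,Kx@M,m))
S=4
# carrier parts: x0,x1,y0,y1,z0,z1 about hanging carrier centre, world z (foot at 55)
parts=[(-11,11,-6,6,135,171),(-20,20,-6,6,125,135),(-20,-13,-6,6,85,125),(13,20,-6,6,85,125)]
def boxes(p):
    x,y,a=p; c,s=np.cos(a),np.sin(a)
    for k in(-75,-25,25,75):
        for q in parts:
            B=np.array([(i+k,j,l) for i in q[:2] for j in q[2:4] for l in q[4:]],float)
            yield np.c_[x+c*B[:,0]-s*B[:,1],y+s*B[:,0]+c*B[:,1],B[:,2]]
def cost(p,show=False):
    t=[]
    for f,P,m in views:
        r=np.zeros((480*2,640*2),np.uint8)
        for b in boxes(p):
            h=np.c_[b,np.ones(8)]@P.T; uv=h[:,:2]/h[:,2:]
            cv2.fillConvexPoly(r,cv2.convexHull(((uv+.5)*2*16-8).round().astype(np.int32)),255,shift=4)
        mm=cv2.resize(m,None,fx=2,fy=2,interpolation=cv2.INTER_NEAREST)
        x,y,w,hh=cv2.boundingRect(cv2.dilate(r,np.ones((41,41)))); mm=mm[y:y+hh,x:x+w]>0; r=r[y:y+hh,x:x+w]>0
        t.append(1-(mm&r).sum()/(mm|r).sum())
    return t if show else sum(t)
if __name__=='__main__':
    r=minimize(cost,(500,381,-.13),method='Nelder-Mead',options=dict(initial_simplex=[(500,381,-.13),(510,381,-.13),(500,390,-.13),(500,381,-.08)],xatol=.1,fatol=1e-4))
    print(r.x,cost(r.x,True)); x,y,a=r.x
    for k in(-75,-25,25,75): print(k,x+k*np.cos(a),y+k*np.sin(a))
    allv=views[:]
    for v in allv: views[:]=[v]; q=minimize(cost,r.x,method='Nelder-Mead',options=dict(initial_simplex=[r.x,r.x+(6,0,0),r.x+(0,6,0),r.x+(0,0,.03)],xatol=.1)); print(v[0],q.x,q.fun)
E
python3 fit.py
```

```text
[ 4.92267095e+02  3.85515176e+02 -1.32980687e-01] [np.float64(0.264125068568294), np.float64(0.40752351097178685), np.float64(0.46814844215122053)]
-75 417.92926278887 395.45935867658886
-25 467.48781732614697 388.82990378378327
25 517.0463718634239 382.20044889097767
75 566.604926400701 375.57099399817207
pics/w2.png [ 4.91833998e+02  3.84411155e+02 -1.39067033e-01] 0.2575606513791957
pics/top0.png [ 4.92267095e+02  3.85515176e+02 -1.32980687e-01] 0.40752351097178685
pics/scene0.png [ 4.95918464e+02  3.88596997e+02 -1.36792240e-01] 0.45910184442662394
```

```bash
python3 - <<'E'
from h import *
print(tooldelta((417.8,395.3,141),(0.135,0.991)))
E
```

```text
(array([-66.7, -40.1, 176. ]), 'turn about tool z', np.float64(0.01))
```

```bash
python3 -m jog '[[[-67,-40,0,0,0,0.01,0.5],[-67,-40,0,0,0,0.01,0.5],[-67,-40,40,0,0,0.01,0.5],[-67,-40,80,0,0,0.01,0.5],[-67,-40,115,0,0,0.01,0.5],[-67,-40,145,0,0,0.01,0.5],[-67,-40,165,0,0,0.01,0.5],[-67,-40,176,0,0,0.01,0.5],[-67,-40,176,0,0,0.01,0.5],[-67,-40,176,0,0,0.01,0.5]]]' 60
python3 - <<'E'
from h import *
s=optics.snapshot("wrist"); cv2.imwrite("pics/w3.png",s["pixels"][:,:,::-1])
print(tooldelta((417.8,395.3,141),(0.135,0.991)))
E
```

```text
clock: 7.22
ee_pos: [417.8, 395.6, 141.4]
tcp_rot: [0.998, -0.069, -0.0, 0.0]
force: [-0.3, 0.1, 0.6]
grip_width: 0.499
gripper_force: 0.0
(array([-0.2,  0.5,  1.1]), 'turn about tool z', np.float64(-0.003))
```

View pics/w3.png

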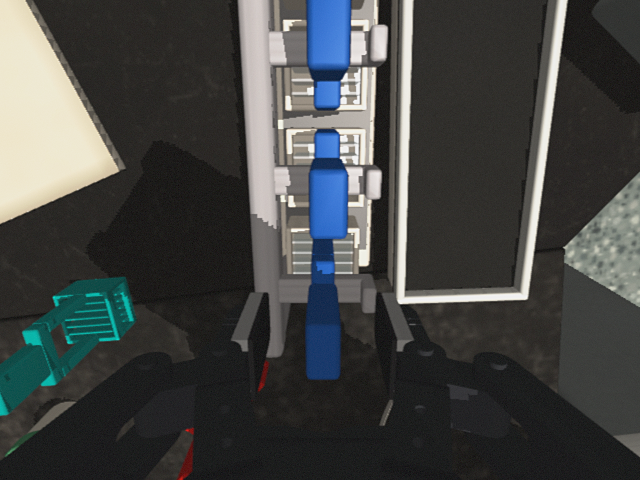

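The tab sits centred between the pads (tab column 323, pads about 250 and 395). I'll close and lift.

```bash
python3 -m jog '[[[0,0,0,0,0,0,0],[0,0,0,0,0,0,0],[0,0,0,0,0,0,0],[0,0,0,0,0,0,0],[0,0,0,0,0,0,0],[0,0,0,0,0,0,0],[0,0,-7,0,0,0,0],[0,0,-14,0,0,0,0],[0,0,-21,0,0,0,0],[0,0,-21,0,0,0,0]]]' 60
python3 - <<'E'
from h import *
o=get_obs();Rm=R.from_quat(o['tcp_rot']).as_matrix()
print("y out 45, then slot:",Rm.T@(np.array((393.4,304.3,0))-np.array((417.8,395.3,0))))
E
```

```text
clock: 8.1
ee_pos: [418.3, 396.1, 164.1]
tcp_rot: [0.998, -0.07, 0.001, -0.001]
force: [-0.0, -0.5, -0.8]
grip_width: 0.122
gripper_force: 58.7
y out 45, then slot: [-11.52063852  93.50719958  -0.19625374]
```

```bash
python3 -m jog '[[[0,15,0,0,0,0,0],[0,30,0,0,0,0,0],[0,45,0,0,0,0,0],[0,60,0,0,0,-0.01,0],[-4,72,0,0,0,-0.02,0],[-8,84,0,0,0,-0.03,0],[-12,93,0,0,0,-0.04,0],[-12,93,0,0,0,-0.04,0],[-12,93,14,0,0,-0.04,0],[-12,93,26,0,0,-0.04,0],[-12,93,36,0,0,-0.04,0],[-12,93,36,0,0,-0.04,0]]]' 60
python3 - <<'E'
from h import *
o=get_obs(); print(o['force'])
s=optics.snapshot("wrist"); cv2.imwrite("pics/w4.png",s["pixels"][:,:,::-1])
E
```

```text
clock: 9.1
ee_pos: [392.8, 305.3, 125.0]
tcp_rot: [0.999, -0.05, -0.001, 0.0]
force: [0.4, -0.8, -1.2]
grip_width: 0.127
gripper_force: 64.1
[ 0.35076682 -0.8478531  -1.1731219 ]
```

View pics/w4.png

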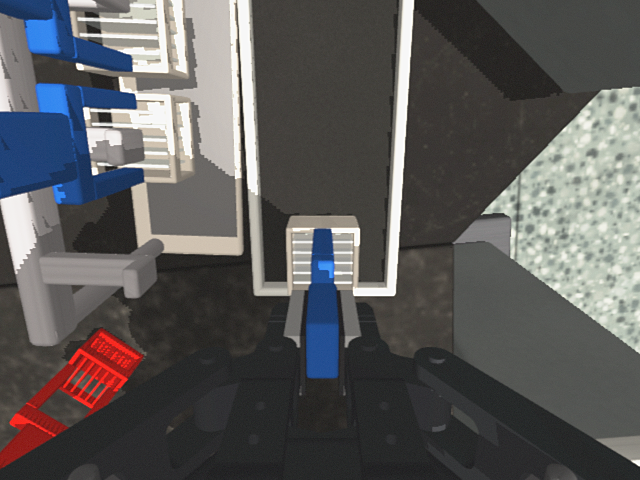

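The carrier is upright and clear inside the rim: its box spans columns 288–360 and the rim 258–392. I'll lower it, release and lift off.

```bash
python3 -m jog '[[[0,0,2,0,0,0,0],[0,0,4,0,0,0,0],[0,0,4,0,0,0,0]]]'
python3 -m jog '[[[0,0,0,0,0,0,0.4],[0,0,0,0,0,0,0.5],[0,0,0,0,0,0,0.5],[0,0,0,0,0,0,0.5],[0,0,0,0,0,0,0.5],[0,0,-30,0,0,0,0.5],[0,0,-70,0,0,0,0.5],[0,0,-110,0,0,0,0.5],[0,0,-110,0,0,0,0.5]]]'
python3 - <<'E'
from h import *
print(tooldelta((467.4,388.6,141),(0.135,0.991)))
E
```

```text
clock: 9.4
ee_pos: [393.1, 305.3, 122.5]
tcp_rot: [0.999, -0.05, 0.0, -0.0]
force: [-0.3, 0.3, -1.6]
grip_width: 0.128
gripper_force: 64.1
clock: 10.15
ee_pos: [394.5, 306.2, 238.4]
tcp_rot: [0.999, -0.05, 0.003, -0.003]
force: [1.2, -0.0, 1.7]
grip_width: 0.504
gripper_force: 0.0
(array([ 63.8, -88.6,  98.3]), 'turn about tool z', np.float64(0.036))
```

```bash
python3 -m jog '[[[20,-28,0,0,0,0.036,0.5],[45,-62,0,0,0,0.036,0.5],[64,-89,0,0,0,0.036,0.5],[64,-89,0,0,0,0.036,0.5],[64,-89,30,0,0,0.036,0.5],[64,-89,60,0,0,0.036,0.5],[64,-89,85,0,0,0.036,0.5],[64,-89,98,0,0,0.036,0.5],[64,-89,98,0,0,0.036,0.5]]]'
python3 -m jog '[[[0,0,0,0,0,0,0],[0,0,0,0,0,0,0],[0,0,0,0,0,0,0],[0,0,0,0,0,0,0],[0,0,0,0,0,0,0],[0,0,0,0,0,0,0],[0,0,-7,0,0,0,0],[0,0,-14,0,0,0,0],[0,0,-21,0,0,0,0],[0,0,-21,0,0,0,0]]]' 60
python3 - <<'E'
from h import *
o=get_obs();Rm=R.from_quat(o['tcp_rot']).as_matrix()
print("slot:",tooldelta((445.1,299.5,126),(.098,.995)))
s=optics.snapshot("scene"); cv2.imwrite("pics/s5.png",cv2.resize(s["pixels"][150:330,200:420,::-1],None,fx=3.3,fy=3.3))
E
```

```text
clock: 10.9
ee_pos: [464.5, 386.5, 131.6]
tcp_rot: [0.998, -0.068, -0.002, 0.001]
force: [-0.4, -0.5, -0.6]
grip_width: 0.502
gripper_force: 0.0
clock: 11.73
ee_pos: [466.1, 387.9, 157.4]
tcp_rot: [0.998, -0.068, 0.001, -0.001]
force: [-1.4, 0.0, -1.7]
grip_width: 0.134
gripper_force: 58.4
slot: (array([-8.9, 90.5, 31.2]), 'turn about tool z', np.float64(-0.037))
```

View pics/s5.png

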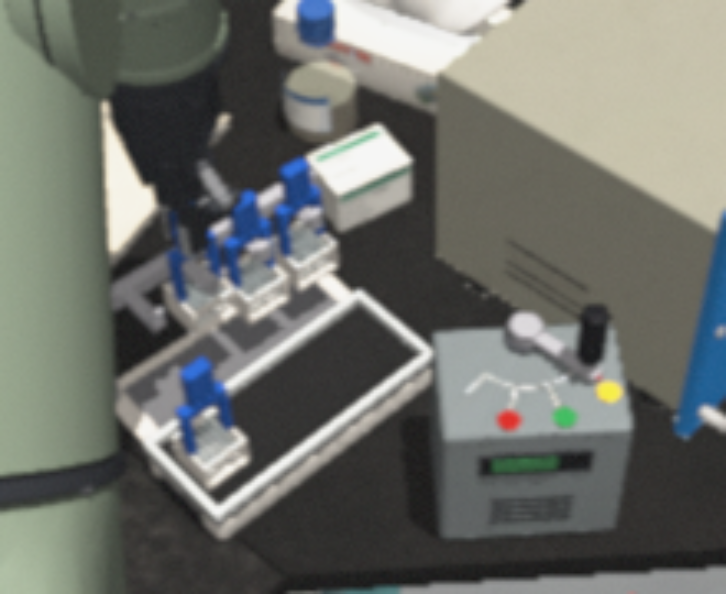

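Carrier 4 stands upright at the near end of the platform (about (210,430) in the crop), the lever is at yellow, and carrier 3 is gripped. I'll carry it out and set it down.

```bash
python3 -m jog '[[[0,15,0,0,0,0,0],[0,30,0,0,0,0,0],[0,45,0,0,0,0,0],[0,60,0,0,0,-0.01,0],[-3,72,0,0,0,-0.02,0],[-6,84,0,0,0,-0.03,0],[-9,91,0,0,0,-0.037,0],[-9,91,0,0,0,-0.037,0],[-9,91,14,0,0,-0.037,0],[-9,91,26,0,0,-0.037,0],[-9,91,34,0,0,-0.037,0],[-9,91,34,0,0,-0.037,0]]]' 60
python3 -m jog '[[[0,0,2,0,0,0,0],[0,0,4,0,0,0,0],[0,0,6,0,0,0,0],[0,0,6,0,0,0,0]]]'
python3 - <<'E'
from h import *
o=get_obs(); print(o['force'],o['ee_pos'],o['grip_width'])
s=optics.snapshot("wrist"); cv2.imwrite("pics/w6.png",s["pixels"][:,:,::-1])
E
```

```text
clock: 12.78
ee_pos: [443.9, 298.7, 120.0]
tcp_rot: [0.999, -0.049, -0.001, 0.0]
force: [-0.5, -0.1, -1.1]
grip_width: 0.129
gripper_force: 58.6
clock: 13.12
ee_pos: [444.6, 298.7, 115.8]
tcp_rot: [0.999, -0.049, 0.0, -0.0]
force: [1.0, 0.5, -0.5]
grip_width: 0.136
gripper_force: 58.6
[ 0.99250929  0.47279688 -0.48136519] [444.63642591 298.65310331 115.78517085] 0.13584237849541378
```

View pics/w6.png

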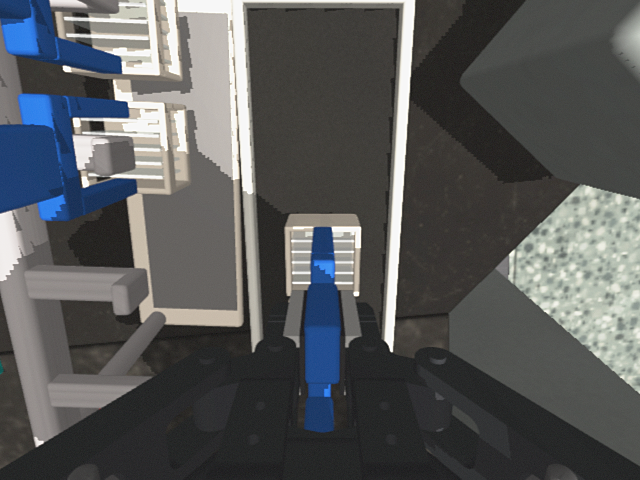

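Carrier 3 is down and centred (box columns 285–360, rim 250–395). I'll release it and go for carrier 2.

```bash
python3 -m jog '[[[0,0,0,0,0,0,0.4],[0,0,0,0,0,0,0.5],[0,0,0,0,0,0,0.5],[0,0,0,0,0,0,0.5],[0,0,0,0,0,0,0.5],[0,0,-30,0,0,0,0.5],[0,0,-70,0,0,0,0.5],[0,0,-100,0,0,0,0.5],[0,0,-115,0,0,0,0.5],[0,0,-115,0,0,0,0.5],[0,0,-115,0,0,0,0.5]]]'
python3 - <<'E'
from h import *
print(tooldelta((517,382,138),(0.135,0.991)))
E
```

```text
clock: 14.08
ee_pos: [444.4, 298.5, 230.7]
tcp_rot: [0.999, -0.049, 0.0, -0.0]
force: [-0.4, -0.3, -1.0]
grip_width: 0.502
gripper_force: 0.0
(array([ 63.9, -90.1,  92.8]), 'turn about tool z', np.float64(0.037))
```

```bash
python3 -m jog '[[[20,-28,0,0,0,0.037,0.5],[45,-62,0,0,0,0.037,0.5],[64,-90,0,0,0,0.037,0.5],[64,-90,0,0,0,0.037,0.5],[64,-90,30,0,0,0.037,0.5],[64,-90,60,0,0,0.037,0.5],[64,-90,83,0,0,0.037,0.5],[64,-90,93,0,0,0.037,0.5],[64,-90,93,0,0,0.037,0.5],[64,-90,93,0,0,0.037,0.5]]]'
python3 -m jog '[[[0,0,0,0,0,0,0],[0,0,0,0,0,0,0],[0,0,0,0,0,0,0],[0,0,0,0,0,0,0],[0,0,0,0,0,0,0],[0,0,0,0,0,0,0],[0,0,-7,0,0,0,0],[0,0,-14,0,0,0,0],[0,0,-21,0,0,0,0],[0,0,-21,0,0,0,0],[0,0,-21,0,0,0,0]]]' 60
python3 - <<'E'
from h import *
print("slot:",tooldelta((496.9,294.4,126),(.098,.995)))
s=optics.snapshot("scene"); cv2.imwrite("pics/s7.png",cv2.resize(s["pixels"][150:330,200:420,::-1],None,fx=3.3,fy=3.3))
E
```

```text
clock: 14.92
ee_pos: [517.0, 381.7, 137.5]
tcp_rot: [0.998, -0.068, -0.0, 0.0]
force: [-0.1, 0.2, -0.0]
grip_width: 0.499
gripper_force: 0.0
clock: 15.83
ee_pos: [517.0, 381.8, 159.0]
tcp_rot: [0.998, -0.068, 0.0, -0.0]
force: [0.3, -0.3, -1.3]
grip_width: 0.133
gripper_force: 58.5
slot: (array([-8.2, 89.3, 32.9]), 'turn about tool z', np.float64(-0.037))
```

```bash
python3 -m jog '[[[0,15,0,0,0,0,0],[0,30,0,0,0,0,0],[0,45,0,0,0,0,0],[0,60,0,0,0,-0.01,0],[-3,72,0,0,0,-0.02,0],[-6,84,0,0,0,-0.03,0],[-8,89,0,0,0,-0.037,0],[-8,89,0,0,0,-0.037,0],[-8,89,14,0,0,-0.037,0],[-8,89,26,0,0,-0.037,0],[-8,89,34,0,0,-0.037,0],[-8,89,34,0,0,-0.037,0]]]' 60
python3 -m jog '[[[0,0,2,0,0,0,0],[0,0,4,0,0,0,0],[0,0,6,0,0,0,0],[0,0,6,0,0,0,0]]]'
python3 - <<'E'
from h import *
o=get_obs(); print(o['force'],o['ee_pos'],o['grip_width'])
s=optics.snapshot("wrist"); cv2.imwrite("pics/w8.png",s["pixels"][:,:,::-1])
E
```

```text
clock: 16.88
ee_pos: [496.4, 294.9, 122.8]
tcp_rot: [0.999, -0.049, -0.001, 0.0]
force: [-0.7, -0.6, -1.0]
grip_width: 0.131
gripper_force: 58.7
clock: 17.22
ee_pos: [497.3, 294.7, 118.7]
tcp_rot: [0.999, -0.049, 0.0, -0.0]
force: [-0.0, -0.2, -1.3]
grip_width: 0.133
gripper_force: 58.6
[-0.04060751 -0.24460656 -1.27549791] [497.27194067 294.70281314 118.73987914] 0.13254649234984836
```

View pics/w8.png

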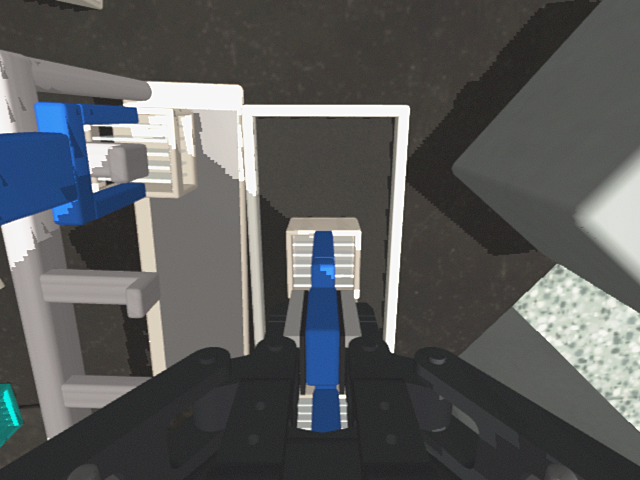

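Carrier 2 is in place. The carrier behind it looks different at (320,410), so I'll release, back off and check.

```bash
python3 -m jog '[[[0,0,1,0,0,0,0],[0,0,1,0,0,0,0.4],[0,0,1,0,0,0,0.5],[0,0,1,0,0,0,0.5],[0,0,1,0,0,0,0.5],[0,0,1,0,0,0,0.5],[0,0,-30,0,0,0,0.5],[0,0,-70,0,0,0,0.5],[0,0,-100,0,0,0,0.5],[0,0,-115,0,0,0,0.5],[0,0,-115,0,0,0,0.5],[0,0,-115,0,0,0,0.5]]]'
python3 - <<'E'
from h import *
s=optics.snapshot("scene"); a=cv2.resize(s["pixels"][170:320,215:345,::-1],None,fx=3,fy=3)
t=optics.snapshot("top"); b=cv2.resize(t["pixels"][200:312,255:345,::-1],None,fx=4,fy=4)
c=np.zeros((450,390+360,3),np.uint8); c[:450,:390]=a; c[:448,390:]=b; cv2.imwrite("pics/st9.png",c)
print(tooldelta((566.6,375.5,138),(0.135,0.991)))
E
```

```text
clock: 18.27
ee_pos: [497.0, 294.7, 233.7]
tcp_rot: [0.999, -0.049, 0.0, -0.0]
force: [0.2, -0.5, 0.3]
grip_width: 0.507
gripper_force: 0.0
(array([ 61.8, -87.6,  94.3]), 'turn about tool z', np.float64(0.037))
```

View pics/st9.png

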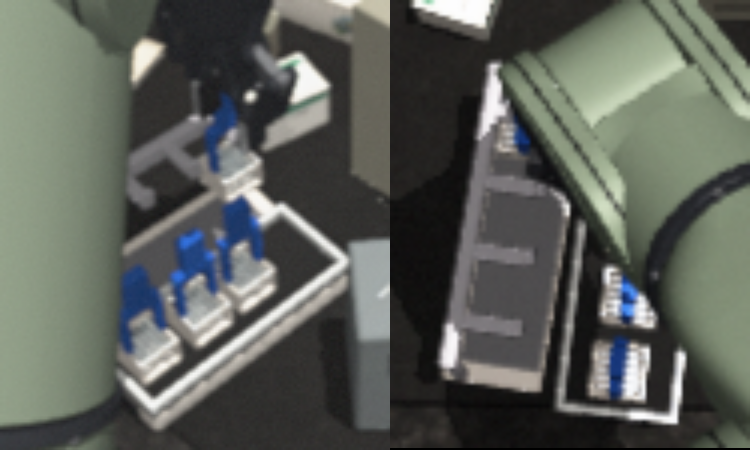

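All three carriers stand upright on the platform and the last one still hangs. Now carrier 1.

```bash
python3 -m jog '[[[20,-28,0,0,0,0.037,0.5],[45,-62,0,0,0,0.037,0.5],[62,-88,0,0,0,0.037,0.5],[62,-88,0,0,0,0.037,0.5],[62,-88,30,0,0,0.037,0.5],[62,-88,60,0,0,0.037,0.5],[62,-88,84,0,0,0.037,0.5],[62,-88,94,0,0,0.037,0.5],[62,-88,94,0,0,0.037,0.5],[62,-88,94,0,0,0.037,0.5]]]'
python3 -m jog '[[[0,0,0,0,0,0,0],[0,0,0,0,0,0,0],[0,0,0,0,0,0,0],[0,0,0,0,0,0,0],[0,0,0,0,0,0,0],[0,0,0,0,0,0,0],[0,0,-7,0,0,0,0],[0,0,-14,0,0,0,0],[0,0,-21,0,0,0,0],[0,0,-21,0,0,0,0],[0,0,-21,0,0,0,0]]]' 60
python3 - <<'E'
from h import *
print("slot:",tooldelta((548.6,289.3,126),(.098,.995)))
E
```

```text
clock: 19.2
ee_pos: [567.5, 376.2, 139.7]
tcp_rot: [0.998, -0.068, -0.0, -0.0]
force: [-1.3, -0.5, 0.7]
grip_width: 0.501
gripper_force: 0.0
clock: 20.12
ee_pos: [567.4, 376.2, 161.0]
tcp_rot: [0.998, -0.068, 0.0, -0.0]
force: [-0.6, -0.0, -1.5]
grip_width: 0.129
gripper_force: 58.5
slot: (array([-6.9, 88.7, 34.9]), 'turn about tool z', np.float64(-0.037))
```

```bash
python3 -m jog '[[[0,15,0,0,0,0,0],[0,30,0,0,0,0,0],[0,45,0,0,0,0,0],[0,60,0,0,0,-0.01,0],[-3,72,0,0,0,-0.02,0],[-6,84,0,0,0,-0.03,0],[-7,89,0,0,0,-0.037,0],[-7,89,0,0,0,-0.037,0],[-7,89,14,0,0,-0.037,0],[-7,89,26,0,0,-0.037,0],[-7,89,34,0,0,-0.037,0],[-7,89,34,0,0,-0.037,0]]]' 60
python3 -m jog '[[[0,0,2,0,0,0,0],[0,0,4,0,0,0,0],[0,0,6.5,0,0,0,0],[0,0,6.5,0,0,0,0]]]'

```

```text
clock: 21.12
ee_pos: [547.7, 289.2, 124.7]
tcp_rot: [0.999, -0.049, -0.001, 0.0]
force: [-0.5, 0.6, -1.5]
grip_width: 0.13
gripper_force: 58.6
clock: 21.45
ee_pos: [549.0, 289.0, 120.8]
tcp_rot: [0.999, -0.049, 0.001, -0.0]
force: [0.6, -1.4, 8.2]
grip_width: 0.131
gripper_force: 59.8
```

```bash
python3 -m jog '[[[0,0,-0.5,0,0,0,0.4],[0,0,-0.5,0,0,0,0.5],[0,0,-0.5,0,0,0,0.5],[0,0,-0.5,0,0,0,0.5],[0,0,-0.5,0,0,0,0.5],[0,0,-30,0,0,0,0.5],[0,0,-65,0,0,0,0.5],[0,0,-100,0,0,0,0.5],[0,0,-140,0,0,0,0.5],[0,0,-180,0,0,0,0.5],[0,0,-180,0,0,0,0.5],[0,0,-180,0,0,0,0.5]]]'
python3 - <<'E'
from h import *
print(tooldelta((571,98,300),(1,0)))
E
```

```text
clock: 22.45
ee_pos: [548.8, 289.1, 301.7]
tcp_rot: [0.999, -0.049, 0.001, -0.001]
force: [-0.4, 0.5, -0.9]
grip_width: 0.503
gripper_force: 0.0
(array([ 40.9, 188. ,   1.4]), 'turn about tool z', np.float64(1.472))
```

```bash
python3 -m jog '[[[41,188,0,0,0,-1.45,0.6],[41,188,0,0,0,-1.45,0.6],[41,188,0,0,0,-1.45,0.6],[41,188,0,0,0,-1.45,0.6],[41,188,0,0,0,-1.45,0.6],[41,188,0,0,0,-1.45,0.6],[41,188,0,0,0,-1.45,0.6],[41,188,0,0,0,-1.45,0.6],[41,188,0,0,0,-1.45,0.6],[41,188,0,0,0,-1.45,0.6],[41,188,0,0,0,-1.45,0.6],[41,188,0,0,0,-1.45,0.6]]]'
python3 - <<'E'
from h import *
print(tooldelta((571,98,176),(1,0)), get_obs()['joint_positions'].round(2))
s=optics.snapshot("scene"); a=cv2.resize(s["pixels"][190:310,225:395,::-1],None,fx=2.3,fy=3.5)
a=cv2.resize(s["pixels"][190:310,225:395,::-1],None,fx=2.6,fy=2.6)
t=optics.snapshot("top"); b=cv2.resize(t["pixels"][200:312,255:345,::-1],None,fx=3.9,fy=3.9)
c=np.zeros((450,800,3),np.uint8); c[:a.shape[0],:a.shape[1]]=a; c[:b.shape[0],442:442+b.shape[1]]=b; cv2.imwrite("pics/st10.png",c)
E
```

```text
clock: 23.45
ee_pos: [570.3, 97.6, 298.8]
tcp_rot: [0.778, 0.628, -0.001, -0.001]
force: [-0.5, -0.7, -0.5]
grip_width: 0.6
gripper_force: 0.0
(array([  0.6,   0.8, 122.8]), 'turn about tool z', np.float64(-0.212)) [-0.02  0.67 -0.43  1.34  0.28  1.19 -0.68]
```

View pics/st10.png

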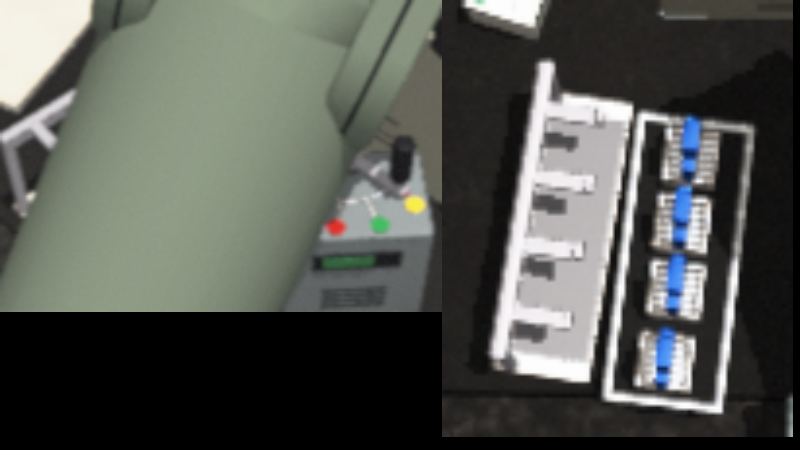

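All four carriers stand upright inside the rim and the rack is empty. The lever is still at yellow. I'll take the lever now.

```bash
python3 -m jog '[[[0.5,1,0,0,0,-0.12,0.6],[0.5,1,0,0,0,-0.212,0.6],[0.5,1,30,0,0,-0.212,0.6],[0.5,1,60,0,0,-0.212,0.6],[0.5,1,90,0,0,-0.212,0.6],[0.5,1,120,0,0,-0.212,0.6],[0.5,1,122,0,0,-0.212,0.6],[0.5,1,122,0,0,-0.212,0],[0.5,1,122,0,0,-0.212,0],[0.5,1,122,0,0,-0.212,0],[0.5,1,122,0,0,-0.212,0],[0.5,1,122,0,0,-0.212,0]]]' 40
cat > chk.py <<'E'
from h import *
s=optics.snapshot("top")['pixels']; m=cv2.inRange(cv2.cvtColor(s,cv2.COLOR_RGB2HSV),(105,150,40),(125,255,255)); m[:215]=0; m[300:]=0; m[:,:290]=0; m[:,345:]=0
n,_,st,c=cv2.connectedComponentsWithStats(m)
print([(st[i,4],c[i].round(1).tolist(),st[i,:4].tolist()) for i in range(1,n) if st[i,4]>15])
E
python3 chk.py
```

```text
clock: 24.55
ee_pos: [571.5, 98.1, 179.6]
tcp_rot: [0.71, 0.704, 0.0, 0.0]
force: [-8.3, -0.8, 6.4]
grip_width: 0.218
gripper_force: 38.8
[(np.int32(48), [318.2, 236.4], [317, 229, 4, 17]), (np.int32(46), [315.8, 254.4], [314, 248, 5, 15]), (np.int32(48), [314.2, 271.2], [313, 265, 5, 16]), (np.int32(47), [311.3, 290.4], [310, 284, 5, 15])]
```

```bash
python3 -m jog '[[[0.4,-6.7,0,0,0,0.122,0],[1.6,-13.3,0,0,0,0.244,0],[3.7,-19.7,0,0,0,0.367,0],[6.4,-25.8,0,0,0,0.489,0],[7.4,-27.5,0,0,0,0.524,0],[7.4,-27.5,0,0,0,0.524,0],[7.4,-27.5,0,0,0,0.524,0],[7.4,-27.5,0,0,0,0.524,0.6],[7.4,-27.5,0,0,0,0.524,0.6],[7.4,-27.5,0,0,0,0.524,0.6],[7.4,-27.5,0,0,0,0.524,0.6],[7.4,-27.5,0,0,0,0.524,0.6]]]' 40
python3 -m jog '[[[0,0,-30,0,0,0,0.6],[0,0,-65,0,0,0,0.6],[0,0,-100,0,0,0,0.6],[70,0,-130,0,0,0,0.6],[70,0,-130,0,0,0,0.6],[70,0,-130,0,0,0,0.6],[70,0,-130,0,0,0,0.6],[70,0,-130,0,0,0,0.6]]]'
python3 chk.py; python3 - <<'E'
from h import *
s=optics.snapshot("top")['pixels']
# knob: dark pixels over box; marks by colour
h=cv2.cvtColor(s,cv2.COLOR_RGB2HSV)
for n,l,u in(("yel",(22,150,120),(35,255,255)),("grn",(55,120,80),(80,255,255)),("redmark",(0,150,120),(6,255,255))):
    m=cv2.inRange(h,l,u); m[:,:330]=0;m[:200]=0;m[265:]=0;m[:,410:]=0
    y,x=np.nonzero(m); print(n,len(x),x.mean().round(1) if len(x) else None,y.mean().round(1) if len(x) else None)
P=lambda p:(lambda q:q[:2]/q[2])(K['top']@(R.from_rotvec(RT['top'][0]).as_matrix()@np.array(p)+RT['top'][1]))
for nm,th in(("yel",90),("grn",60),("red",30)):
    t=np.radians(th); u,v=P((570-55*np.cos(t),154-55*np.sin(t),214)); iu,iv=int(round(u)),int(round(v)); print(nm,(iu,iv),s[iv-1:iv+2,iu-1:iu+2].mean((0,1)))
E
```

```text
clock: 25.6
ee_pos: [544.4, 105.6, 178.1]
tcp_rot: [0.868, 0.497, 0.0, 0.0]
force: [0.1, -0.8, -0.1]
grip_width: 0.598
gripper_force: 0.0
clock: 26.27
ee_pos: [579.5, 165.5, 307.4]
tcp_rot: [0.868, 0.497, -0.0, 0.0]
force: [-0.3, -0.5, 0.1]
grip_width: 0.599
gripper_force: 0.0
[(np.int32(49), [318.2, 236.3], [317, 229, 4, 17]), (np.int32(47), [315.9, 254.3], [314, 248, 5, 15]), (np.int32(56), [314.4, 271.3], [313, 265, 5, 16]), (np.int32(48), [311.4, 290.3], [310, 284, 5, 15])]
yel 0 None None
grn 0 None None
redmark 22 379.7 250.6
yel (389, 223) [109.77777778 120.77777778 100.66666667]
grn (387, 233) [34.77777778 37.         34.77777778]
red (379, 241) [128.11111111 133.         132.88888889]
```

```bash
python3 -m jog '[[[-40,9,-20,0,0,0,0.6],[-80,18,-20,0,0,0,0.6],[-120,27,-20,0,0,0,0.6],[-160,36,-20,0,0,0,0.6],[-200,45,-20,0,0,0,0.6],[-240,54,-20,0,0,0,0.6],[-280,64,-20,0,0,0,0.6],[-322,73,-20,0,0,0,0.6],[-322,73,-20,0,0,0,0.6],[-322,73,-20,0,0,0,0.6],[-322,73,-20,0,0,0,0.6],[-322,73,-20,0,0,0,0.6]]]'
python3 chk.py; python3 - <<'E'
from h import *
s=optics.snapshot("top")['pixels']
P=lambda p:(lambda q:q[:2]/q[2])(K['top']@(R.from_rotvec(RT['top'][0]).as_matrix()@np.array(p)+RT['top'][1]))
g=s.max(2); m=((g<50)*255).astype(np.uint8)
for th in range(0,100,10):
    t=np.radians(th); u,v=P((570-55*np.cos(t),154-55*np.sin(t),214)); iu,iv=int(round(u)),int(round(v)); print(th,(iu,iv),s[iv-1:iv+2,iu-1:iu+2].mean((0,1)).round())
h=cv2.cvtColor(s,cv2.COLOR_RGB2HSV)
for n,l,u in(("yel",(22,120,80),(35,255,255)),("grn",(55,100,60),(80,255,255)),("redmark",(0,150,80),(6,255,255))):
    q=cv2.inRange(h,l,u); q[:,:330]=0;q[:200]=0;q[265:]=0;q[:,410:]=0
    y,x=np.nonzero(q); print(n,len(x),x.mean().round(1) if len(x) else None,y.mean().round(1) if len(x) else None)
E
```

```text
clock: 27.37
ee_pos: [479.6, -147.8, 327.8]
tcp_rot: [0.868, 0.497, 0.0, -0.0]
force: [0.6, -0.1, -0.1]
grip_width: 0.599
gripper_force: 0.0
[(np.int32(47), [318.2, 236.6], [317, 230, 4, 16]), (np.int32(45), [315.9, 254.3], [314, 248, 5, 15]), (np.int32(48), [314.2, 271.2], [313, 265, 5, 16]), (np.int32(48), [311.4, 290.3], [310, 284, 5, 15])]
0 (369, 243) [208. 212. 212.]
10 (373, 243) [192. 198. 197.]
20 (376, 242) [185. 188. 188.]
30 (379, 241) [128. 132. 132.]
40 (382, 239) [70. 72. 73.]
50 (385, 236) [28. 27. 29.]
60 (387, 233) [61. 59. 62.]
70 (388, 230) [119. 123. 124.]
80 (389, 227) [213. 215. 201.]
90 (389, 223) [191. 197. 198.]
yel 22 393.0 228.1
grn 26 389.5 241.0
redmark 22 379.7 250.6
```

```bash
python3 - <<'E'
from h import *
for cam in('scene','top'):
    s=optics.snapshot(cam)['pixels']
    g=s.max(2).astype(int)
    best=[]
    for th in np.arange(0,96,2):
        t=np.radians(th); ps=[]
        for z in(170,180,190,200,210):
            X=np.array((570-55*np.cos(t),154-55*np.sin(t),z)); q=K[cam]@(R.from_rotvec(RT[cam][0]).as_matrix()@X+RT[cam][1]); ps.append(q[:2]/q[2])
        best.append((np.mean([cv2.getRectSubPix(g.astype(np.float32),(5,3),tuple(map(float,p))).mean() for p in ps]).round(),int(th)))
    print(cam,sorted(best)[:8])
E
```

```text
scene [(np.float32(77.0), 28), (np.float32(77.0), 30), (np.float32(77.0), 32), (np.float32(77.0), 34), (np.float32(77.0), 36), (np.float32(77.0), 38), (np.float32(78.0), 22), (np.float32(78.0), 24)]
top [(np.float32(29.0), 54), (np.float32(30.0), 52), (np.float32(32.0), 56), (np.float32(36.0), 50), (np.float32(39.0), 58), (np.float32(46.0), 60), (np.float32(48.0), 48), (np.float32(53.0), 62)]
```

```bash
python3 - <<'E'
from h import *
def proj(X):
    q=K['top']@(R.from_rotvec(RT['top'][0]).as_matrix()@np.array(X)+RT['top'][1]); return q[:2]/q[2]
def run(s):
    g=s.max(2).astype(np.float32); b=[]
    for th in np.arange(-20,100,2):
        t=np.radians(th)
        b.append((np.mean([cv2.getRectSubPix(g,(5,3),tuple(map(float,proj((570-55*np.cos(t),154-55*np.sin(t),z))))).mean() for z in(170,180,190,200,210)]).round(),int(th)))
    return sorted(b)[:6]
print("park",run(cv2.imread('pics/top0.png')))
s=optics.snapshot('top')['pixels']; print("now",run(s))
# lever red tip and mark occlusion: red-ish pixels near the green mark
h=cv2.cvtColor(s,cv2.COLOR_RGB2HSV)
for r,t in((64,60),(74,60),(64,54),(64,50)):
    a=np.radians(t); print(r,t,proj((570-r*np.cos(a),154-r*np.sin(a),150)).round(1))
print(proj((533.5,89.9,142)).round(1))
m=((h[...,0]<10)|(h[...,0]>170))&(h[...,1]>90); m[:225]=0;m[255:]=0;m[:,:375]=0;m[:,400:]=0
print([tuple(map(int,(x,y)))+tuple(map(int,s[y,x])) for y,x in np.argwhere(m)])
print(s[230:246,380:396].max(2))
E
```

```text
park [(np.float32(40.0), -6), (np.float32(40.0), -4), (np.float32(44.0), -2), (np.float32(45.0), -8), (np.float32(50.0), 0), (np.float32(54.0), -10)]
now [(np.float32(29.0), 54), (np.float32(31.0), 52), (np.float32(33.0), 56), (np.float32(37.0), 50), (np.float32(40.0), 58), (np.float32(47.0), 60)]
64 60 [387. 239.]
74 60 [390.1 240.9]
64 54 [385.7 241. ]
64 50 [384.7 242.2]
[389.8 241.1]
[(386, 238, 27, 16, 16), (378, 248, 183, 91, 87), (379, 248, 238, 119, 113), (380, 248, 248, 82, 75), (381, 248, 238, 113, 108), (378, 249, 248, 81, 72), (379, 249, 248, 76, 68), (380, 249, 249, 78, 71), (381, 249, 249, 86, 78), (382, 249, 247, 133, 127), (377, 250, 183, 65, 61), (378, 250, 248, 77, 70), (379, 250, 249, 78, 71), (380, 250, 249, 79, 71), (381, 250, 250, 83, 75), (382, 250, 247, 94, 88), (377, 251, 188, 93, 90), (378, 251, 249, 83, 74), (379, 251, 249, 80, 72), (380, 251, 250, 82, 74), (381, 251, 250, 86, 78), (382, 251, 247, 99, 92), (378, 252, 248, 108, 100), (379, 252, 249, 85, 78), (380, 252, 250, 84, 75), (381, 252, 250, 89, 81), (382, 252, 243, 121, 115), (379, 253, 236, 110, 105
[... 451 characters left out ...]
  83 170 201 200 202 203 204]
 [121  87   9   9  19  30  41  49  46 118 203 203 201 203 202 203]
 [ 95 106  18  10   9  11  11  18  76 167 199 202 201 203 202 203]
 [ 86  68  49  14  11  11  27  65 129 188 185 202 200 203 203 206]
 [ 90  88  83  46  30  40  80 133 172 227 224 204 200 202 203 200]
 [ 87  89  95 113 109 127 156 171 228 228 230 233 237 202 200 178]
 [112 114 139 201 198 200 200 203 228 231 232 232 231 198 175 133]
 [200 202 201 202 201 203 196 188 230 231 233 235 233 174 130  40]
 [200 201 200 202 202 201 202 209 227 227 229 222 187 128  41  42]
 [199 200 201 201 202 202 202 195 160 150 152 115 123  41  44  37]
 [200 201 201 201 202 203 201 204 206 199 174 121  43  42  37  37]]
```

The park reference shows the same bias of about −5°, so the lever is at about 60° in the green notch. The red tip also matches, and the carriers haven't moved. I'm handing in.

```bash
python3 -c "
from bench import finish_job
print(finish_job())"
```

```text
the job is handed in; nothing more can be done
None
```

I handed the job in with all four carriers standing upright on the platform inside the rim, the lever in the green (run) notch, the timer untouched and the arm clear. The last lever and carrier checks were made by measuring the top camera image, and the hand-in returned no verdict.

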